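# Lock the tube spinner, loosen its left-hand rotor knob, release the brake

### The arm

A 7-joint arm with a two-finger parallel gripper is mounted at the origin on the work surface. World frame = base frame: x ahead of the robot, y to its left, z up, the work surface at z = 0. Lengths are in m, angles in rad, forces in N, time in s.
With the tool pointing down it reaches from about 0.35 to 0.9 m from the base axis. Payload 7.2 kg.
Tool frame: the origin (TCP) lies midway between the tips of the shut fingers; the grasp point (between the pads) lies robot.grasp_offset behind it (robot.grasp_offset is the distance from the TCP to the grasp point, in m); z points along the fingers, y is the line along which they close (so a half turn about z gives the same grasp; the last joint's range is limited). The gripper opens to 85 mm and grips with 20 to 120 N. Pads are 22 mm wide; open, the fingers measure 114 mm over their backs; the gripper's body (76 mm by 85 mm) begins 54 mm behind the grasp point. The pads swing forward as they close: fully open they stand 13 mm farther back than shut.
Start: joints at [-1.168, 0.411, -0.013, 1.596, 0.006, 1.134, -0.082], TCP at [0.284, 0.557, 0.231] pointing down, gripper open.
Joint ranges: [-2.95, 2.95], [-0.29, 1.99], [-1.47, 1.44], [0.14, 2.54], [-1.03, 4.17], [0.13, 1.85], [-2.86, 2.86]. Speed limits (rad/s): [2.39, 2.39, 3.01, 3.01, 3.14, 3.14, 3.14].

### API

Orientations are given as a rotation vector (axis times angle).
In Python, from rig import status, eyes, robot gives the robot as it stands.
- The arm moves only by the shell command python3 -m crank 'ROWS' [OPENING]. ROWS is JSON, a list of rows, each a list of 6 numbers: the shift along the tool's x, y, z as a fraction of full scale, then the turn, a rotation vector about the tool's x, y, z as a fraction of full scale. In form: [[dx, dy, dz, wx, wy, wz], ...]. A call has 1 to 10 rows; each row is the pose to reach, as a shift and turn from the pose commanded when the call began, along the tool's axes at that moment, turning the shorter way round; what a row does not reach only later rows make up. Full scale, the value 1, is 0.3 m for a shift and 2 pi rad for a turn. A row lasts 1/8 s, in which the tool goes at most 62.5 mm and 10.7 degrees, less where a joint would pass 70% of its speed; a pose out of reach is approached as far as the arm can. A call with a number of a shift or a turn outside -1 to 1 is refused whole. A call with a gripper value outside its range is refused whole. OPENING is the opening, from -1 (shut) to 1 (fully open), set as the call begins (- or left out, the last holds). The fingers move at their own pace and stop on an object; the grip force is fixed at half the most. Time passes only in rows, so rows that repeat a pose let the fingers close. It gives the time, the measured TCP pose, the force, the opening and the grip force at its end, in the units of the state.
- status.read_state(): the state, without advancing time (a new reading comes with each control period).
- eyes.get_image(name): name is "side" or "top"; returns a dict with "frame" (420x560x3 uint8, red, green, blue), "range_z" (420x560 float32, m along the optical axis (not along the pixel's ray), 0 where there is no reading), "mtx" (3x3 intrinsics, pixels), "k1" (the pictures are not rectified: a ray, as slopes to the right and down, at radius r is drawn at 1 + k1 r^2 times it, then the intrinsics apply), "eye" and "attitude" of the camera in the world. Camera axes: x right, y down, z forward; pixel columns grow to the right and rows downward; lengths in m; the calibration is good to about 2 mm. A picture is of the moment at which its call begins.
- robot.hand_in(): hands the job in; it is judged then, once.
The state is a dict: "t": time; "q": joint angles; "dq": joint speeds; "joint_torque": joint torques, N m; "position": TCP position; "ee_rot": TCP orientation; "wrist_force": force on the tool from outside, world axes, zero at the start; "moment": the same for the moment, N m; "width": finger opening in m; "grip_force": force on a finger pad.
Only numpy, scipy, OpenCV 4.12 (cv2) and the standard library are available. Lean on these libraries where they do the work, as an engineer would, in place of code of your own. Each camera call takes 0.05 s, during which the arm holds its last target. There are 200 camera calls.

### The job

Get the tube spinner's rotor ready to come off: push the brake lever on its side fully down so that the rotor is locked, and with it locked loosen the black knob on top by at least a quarter turn; the knob has a left-hand thread, so it loosens clockwise seen from above. Then flick the brake lever all the way up again to release the rotor, and leave the glassware around the spinner standing where it is.

Things in the scene. Friction and masses are not known exactly. Their poses are not given: they have to be found in the camera images.
- spinner: Grey round bench tube spinner (small open centrifuge, lid off), fixed to the bench; housing 184 mm across and 56 mm high, a bare 160 mm aluminium rotor disc with 8 white tube caps (8 mm proud, 62 mm from the axis) above it from z = 95 to 115 mm. Origin on the bench on the rotor's axis; z up. Its -y axis points to the side where the brake lever sticks out; the heading differs widely from run to run.
- brake_hinge (a point): Centre of the brake lever's hinge pin, 98 mm from the rotor axis towards the spinner's -y, 78 mm above the bench. The pin lies level along the spinner's x axis.
- brake_grip (a point): Centre of the grip near the free end of the brake lever, 80 mm from the hinge pin. The lever is a steel bar 16 mm wide and 8 mm thick ending in a black rubber grip 22 mm wide (along the hinge pin), 42 mm long (from 58 to 100 mm from the pin) and 14 mm thick; it can be pushed from above or pinched across its width from above. The point moves with the lever: about 113 mm above the bench when up, 66 mm when fully down. Site axes: x along the hinge pin.
- brake (a joint): Brake lever angle, rad. 0 = fully up (lever rises outwards 0.45 rad above level; rotor free); grows as the grip is pushed down. The rubber pad meets the rotor at about 0.54; end stop at 0.60 (rotor locked). Stiff hinge: stays where left, about 6 N at the grip to move it, 12 to 20 N to squeeze the pad over the last 0.06 rad; let go there it eases back to about 0.58, still locked.
- knob_grip (a point): Centre of the grip bar of the black rotor knob, on the rotor's axis, 143 mm above the bench. The bar is 64 mm long, 18 mm thick and 36 mm high (its top 159 mm above the bench, its foot 125 mm) on a 60 mm round flange 10 mm high that sits on the rotor. Site x axis runs along the bar, y across it (pinch across y from above), z up. It turns with the knob and the rotor.
- knob (a joint): Angle by which the knob has been loosened relative to the rotor, rad. 0 = tight; grows as the knob turns clockwise seen from above (left-hand thread); end stop at 3.0. Takes about 0.22 N m; the knob turns on the rotor only while the rotor is locked, else the rotor turns along with it.
- rotor (a joint): Angle of the rotor relative to the housing, rad, anticlockwise seen from above is positive. Turns freely unless braked.
- reagent: Bystander: amber reagent bottle with black cap, 60 mm across, 115 mm tall, standing on the bench to one side of the spinner. Origin at the centre of its underside.
- beaker: Bystander: empty glass beaker, 68 mm across, 90 mm tall, standing on the bench to one side of the spinner. Origin at the centre of its underside.
- flask: Bystander: green glass conical flask, 84 mm across its foot, 120 mm tall, standing on the bench to one side of the spinner. Origin at the centre of its underside.

How it is judged:
By the outcome, as a careful person would: the job done as asked, in the order asked, and still so for the second after the job is handed in, with the robot touching nothing.
It also fails if it takes over 72 s, if anything falls off the work surface, if the arm or the gripper's body presses on something with over 40 N, if the wrist force passes 120 N, or if a joint passes its speed limit or range.

## Working session

There is one attempt and no reset: what is moved stays moved. The work goes in short steps, Python scripts to look and compute and a shell command to move; the robot and the scene stay as the last step left them, time stands still between calls to the robot, and variables do not carry over. Pictures are saved under pics/ and viewed, at most 10 in all, crops included, and the job is handed in when it is done.

```bash
ls; mkdir -p pics
cat > h.py <<'E'
import numpy as np, cv2
from rig import status, eyes, robot
from scipy.spatial.transform import Rotation as R
def att(im):
    a=np.array(im["attitude"],float)
    return a if a.shape==(3,3) else R.from_rotvec(a).as_matrix() if a.size==3 else R.from_quat(a).as_matrix()
def cloud(im):
    K=np.array(im["mtx"]);h,w=im["range_z"].shape
    u,v=np.meshgrid(np.arange(w),np.arange(h))
    d=np.array([im["k1"],0,0,0,0],float)
    p=cv2.undistortPoints(np.stack([u,v],-1).reshape(-1,1,2).astype(np.float64),K,d).reshape(h,w,2)
    z=im["range_z"][...,None]
    c=np.concatenate([p*z,z],-1)
    P=c@att(im).T+np.array(im["eye"]); P[im["range_z"]<=0]=np.nan
    return P
E
python3 - <<'E'
from h import *
s=status.read_state();print(s, robot.grasp_offset)
for n in("top","side"):
    im=eyes.get_image(n);print(n,im["eye"],im["attitude"],im["k1"],im["mtx"])
    np.savez(f"{n}0.npz",**im)
    cv2.imwrite(f"pics/{n}0.png",im["frame"][...,::-1])
E
```

```text
pics
{'t': 0.0, 'q': array([-1.1682045 ,  0.41192407, -0.01275001,  1.59704742,  0.00559508,
        1.13432038, -0.08217462]), 'dq': array([-7.37243077e-04,  1.27373990e-03,  8.79665710e-04, -4.39751911e-05,
       -1.70627249e-03,  4.04657451e-04,  2.33649283e-04]), 'joint_torque': array([-1.83491560e-03, -6.00621057e+01,  6.81772660e-01, -2.99417746e+01,
        1.39489170e-02,  1.06777475e-02, -2.54078691e-05]), 'position': array([0.28328137, 0.55654523, 0.23043644]), 'ee_rot': array([-7.32512735e-01, -3.05469998e+00,  2.57273691e-03]), 'wrist_force': array([-0.36871698, -0.01236673,  1.13036068]), 'moment': array([ 0.01747793, -0.01680623,  0.00531917]), 'grip_force': 0.0, 'width': 0.08547208980520282} 0.0187
top [ 0.29047946 -0.00514348  1.41053467] [-2.07105459  2.15944504 -0.21348853] -0.051743977909585986 [[437.68538654   0.         284.85622882]
 [  0.         437.68538654 212.71848188]
 [  0.           0.           1.        ]]
side [ 0.31981429 -1.30622136  0.91887418] [-2.09768114  0.20023983 -0.10792896] -0.1652400418661452 [[512.62752611   0.         277.12579338]
 [  0.         512.62752611 207.99227241]
 [  0.           0.           1.        ]]
```

View pics/top0.png

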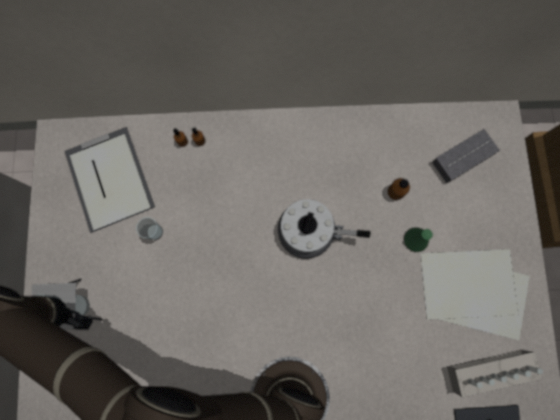

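View pics/side0.png

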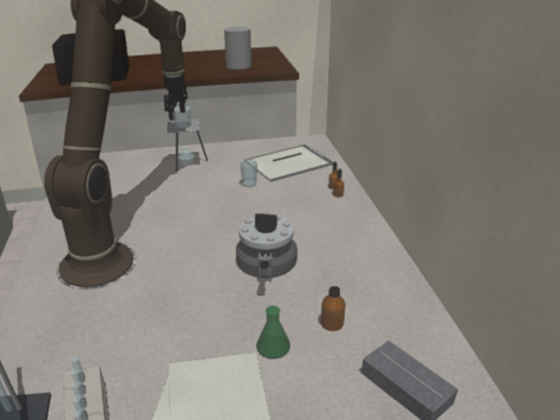

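The top view shows the spinner at about (308,225), with the lever pointing right to its grip at (363,233). The knob is the black patch at the centre, the reagent is at (399,188), the flask at (418,239) and the beaker at (150,232).

```bash
cat > m.py <<'E'
from h import *
def measure(im, verbose=True):
    P=cloud(im); f=im["frame"].astype(int); Z=P[...,2]
    mx=f.max(-1)
    # spinner region
    reg=(np.hypot(P[...,0]-C0[0],P[...,1]-C0[1])<0.25)
    return P,f,Z,mx,reg
C0=(0.27,-0.07)
if __name__=="__main__":
    for n in("top","side"):
        im=dict(np.load(f"{n}0.npz")); P=cloud(im); f=im["frame"].astype(int); Z=P[...,2]
        if n=="top": C0=P[225,308,:2]; print("c0",P[225,308])
        r=np.hypot(P[...,0]-C0[0],P[...,1]-C0[1])
        white=(r<.12)&(Z>.085)&(Z<.13)
        (cx,cy),rad=cv2.minEnclosingCircle(P[white][:,:2].astype(np.float32))
        print(n,"rotor",cx,cy,rad,white.sum(),np.nanmedian(Z[white]), "bench",np.nanmedian(Z))
        kn=(r<.05)&(Z>.148)
        q=P[kn]; k=q[:,:2].astype(np.float32); print("knob",cv2.minAreaRect(k),k.mean(0),np.median(q[:,2]),len(k))
        w,v=np.linalg.eigh(np.cov(k.T));print(" axis",np.degrees(np.arctan2(v[1,1],v[0,1])),np.sqrt(w*12))
        lv=(r>.1)&(r<.21)&(Z>.07)&(Z<.14)
        q=P[lv]; print("lever n",lv.sum()); d=q[:,:2].mean(0)-[cx,cy]; print(" heading",np.degrees(np.arctan2(d[1],d[0])), "rmax",np.percentile(r[lv],98),"far z",np.median(Z[lv&(r>.15)]), P[lv&(r>.15)].mean(0))
        sl=np.polyfit(r[lv&(r>.14)],Z[lv&(r>.14)],1);print(" slope",sl)
        if n=="top":
            for nm,(u,v) in dict(reagent=(399,188),flask=(418,239),beaker=(150,232)).items():
                print(nm,P[v,u])
E
python3 m.py
```

```text
c0 [ 0.50621098 -0.0762089   0.15926566]
top rotor 0.5101152658462524 -0.09622789919376373 0.10110340267419815 2121 0.11640539433392605 bench 0.0004114022735505207
knob ((0.5153692364692688, -0.07502742111682892), (0.01778281293809414, 0.062390487641096115), 70.26914978027344) [ 0.51491636 -0.07493591] 0.15846475748362177 133
 axis 159.8650434059174 [0.01784539 0.06347493]
lever n 209
 heading -100.85508839482976 rmax 0.18497739295717733 far z 0.11795387031744187 [ 0.48143273 -0.24304553  0.11751539]
 slope [0.43267688 0.04432961]
reagent [ 0.62203254 -0.36914129  0.09448412]
flask [ 0.4614457  -0.41596071  0.08273475]
beaker [0.53147979 0.43239737 0.00294098]
side rotor 0.5095933675765991 -0.09398873150348663 0.09995006769895554 1364 0.11605221431807117 bench 0.002112328746282033
knob ((0.5169274806976318, -0.07784561067819595), (0.023563364520668983, 0.06362659484148026), 72.3292465209961) [ 0.51735663 -0.07910893] 0.1569821584492932 143
 axis 162.96545723685864 [0.01974202 0.06400619]
lever n 113
 heading -99.29906234970255 rmax 0.18753341006681584 far z 0.11922575468618135 [ 0.48230273 -0.25116427  0.1192349 ]
 slope [0.20554229 0.08278678]
```

```bash
cat >> h.py <<'E'
def delta(pos,yaw_y):
    "rows fraction from the present pose to TCP pos, pointing down, tool y heading yaw_y deg"
    s=status.read_state(); A=R.from_rotvec(s["ee_rot"]); a=np.radians(yaw_y)
    y=np.array([np.cos(a),np.sin(a),0]); z=np.array([0,0,-1.]); B=R.from_matrix(np.stack([np.cross(y,z),y,z],1))
    d=A.inv().apply(np.array(pos)-s["position"])/.3; w=(A.inv()*B).as_rotvec()/(2*np.pi)
    print(np.round(d,3),np.round(w,4),"t",round(s["t"],2),"p",s["position"].round(4),"F",s["wrist_force"].round(1),"w",round(s["width"],4),"q7",s["q"][6].round(2))
E
python3 -m crank '[[-0.9,-1,0,0,0,0],[-0.9,-1,0,0,0,0],[-0.9,-1,0,0,0,0],[-0.9,-1,0,0,0,0],[-0.9,-1,0,0,0,0],[-0.9,-1,0,0,0,0],[-0.9,-1,0,0,0,0],[-0.9,-1,0,0,0,0]]' 1
python3 -c "
from h import *
delta((.4817,-.2417,.23),-11.3)"
```

```text
t: 1.1
position: [0.3884, 0.1649, 0.2313]
ee_rot: [0.739, 3.053, -0.0]
wrist_force: [-0.6, 1.8, 1.2]
width: 0.0854
grip_force: 0.0
[-0.897 -1.063  0.005] [-0.      0.      0.2058] t 1.1 p [0.3884 0.1649 0.2313] F [-0.6  1.8  1.2] w 0.0854 q7 0.59
```

```bash
python3 -m crank '[[-0.89,-1,0,0,0,0.206],[-0.89,-1,0,0,0,0.206],[-0.89,-1,0,0,0,0.206],[-0.89,-1,0,0,0,0.206],[-0.89,-1,0,0,0,0.206],[-0.89,-1,0,0,0,0.206],[-0.89,-1,0,0,0,0.206],[-0.89,-1,0,0,0,0.206],[-0.89,-1,0,0,0,0.206]]' 1
python3 -c "
from h import *
delta((.4817,-.2417,.16),-11.3)"
```

```text
t: 2.22
position: [0.4902, -0.2195, 0.2307]
ee_rot: [-2.421, -2.0, 0.0]
wrist_force: [0.3, 0.7, -0.4]
width: 0.0858
grip_force: 0.0
[-0.078 -0.014  0.236] [-0.0002 -0.0001  0.0011] t 2.23 p [ 0.4902 -0.2195  0.2307] F [ 0.3  0.7 -0.4] w 0.0858 q7 0.35
```

```bash
python3 -m crank '[[-0.078,-0.014,0,0,0,0],[-0.078,-0.014,0.2,0,0,0],[-0.078,-0.014,0.3,0,0,0],[-0.078,-0.014,0.4,0,0,0],[-0.078,-0.014,0.469,0,0,0],[-0.078,-0.014,0.469,0,0,0]]' 1
python3 - <<'E'
from h import *
delta((.4817,-.2417,.09),-11.3)
im=eyes.get_image("side");cv2.imwrite("pics/s1.png",cv2.resize(im["frame"][180:320,180:380,::-1],None,fx=4,fy=4))
E
```

```text
t: 2.98
position: [0.4807, -0.2411, 0.0894]
ee_rot: [-2.42, -1.998, 0.001]
wrist_force: [-0.3, 0.2, -0.5]
width: 0.0855
grip_force: 0.0
[-0.001  0.004 -0.002] [-0.0005 -0.0002  0.001 ] t 2.98 p [ 0.4807 -0.2411  0.0894] F [-0.3  0.2 -0.5] w 0.0855 q7 0.54
```

View pics/s1.png

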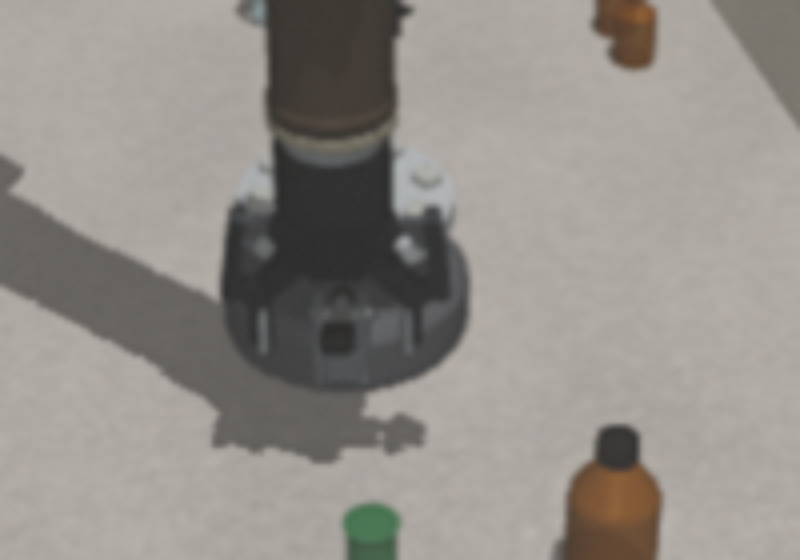

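The grip's end at (336,338) sits midway between the open pads at x≈262 and 420, so I'll close on it.

```bash
python3 -m crank '[[0,0,0,0,0,0],[0,0,0,0,0,0],[0,0,0,0,0,0],[0,0,0,0,0,0],[0,0,0,0,0,0],[0,0,0,0,0,0]]' -1
python3 - <<'E'
from h import *
delta((.4807,-.2411,.09),-11.3)
for b in (0.1,.2,.3,.4,.5,.6,.62): # radial, z of the grip
    print(b,((80*np.cos(.45-b)-80*np.cos(.45))/300).round(4),((80*np.sin(.45)-80*np.sin(.45-b))/300).round(4))
E
```

```text
t: 3.78
position: [0.4809, -0.2435, 0.0909]
ee_rot: [-2.426, -1.994, -0.0]
wrist_force: [-3.4, 1.3, 6.7]
width: 0.0208
grip_force: 60.9
[ 0.008 -0.002  0.003] [-0.0001 -0.0001  0.0004] t 3.77 p [ 0.4809 -0.2435  0.0909] F [-3.4  1.3  6.7] w 0.0208 q7 0.53
0.1 0.0104 0.0246
0.2 0.0183 0.05
0.3 0.0236 0.0761
0.4 0.0262 0.1027
0.5 0.0262 0.1293
0.6 0.0236 0.1558
0.62 0.0227 0.1611
```

```bash
python3 -m crank '[[-0.0104,0,0.0246,0,0,0],[-0.0183,0,0.05,0,0,0],[-0.0236,0,0.0761,0,0,0],[-0.0262,0,0.1027,0,0,0],[-0.0262,0,0.1293,0,0,0],[-0.025,0,0.145,0,0,0],[-0.025,0,0.15,0,0,0],[-0.0245,0,0.155,0,0,0],[-0.0236,0,0.158,0,0,0],[-0.0236,0,0.158,0,0,0]]' -1
python3 -c "
from h import *
delta((.4807,-.2411,.0424),-11.3)"
```

```text
t: 5.03
position: [0.4795, -0.2505, 0.0441]
ee_rot: [-2.427, -1.994, -0.001]
wrist_force: [-5.5, 1.4, 13.2]
width: 0.0213
grip_force: 67.8
[ 0.032 -0.002  0.006] [-0.     -0.0002  0.0003] t 5.03 p [ 0.4795 -0.2505  0.0441] F [-5.5  1.4 13.2] w 0.0213 q7 0.6
```

```bash
python3 -m crank '[[0,0,0.007,0,0,0],[0,0,0.014,0,0,0],[0,0,0.014,0,0,0],[0,0,0.014,0,0,0]]' -1
python3 -c "
from h import *
delta((.4807,-.2411,.0424),-11.3)"
```

```text
t: 5.52
position: [0.4797, -0.2502, 0.0412]
ee_rot: [-2.426, -1.994, -0.003]
wrist_force: [-9.7, 5.5, 32.0]
width: 0.0211
grip_force: 71.0
[ 0.03  -0.002 -0.004] [ 0.     -0.0004  0.0004] t 5.53 p [ 0.4797 -0.2502  0.0412] F [-9.7  5.5 32. ] w 0.0211 q7 0.6
```

```bash
python3 -m crank '[[0,0,0,0,0,0],[0,0,0,0,0,0],[0,0,0,0,0,0],[0,0,0,0,0,0],[0,0,-0.1,0,0,0],[0,0,-0.3,0,0,0],[0,0,-0.5,0,0,0],[0,0,-0.65,0,0,0],[-0.2,0,-0.65,0,0,0],[-0.2,0,-0.65,0,0,0]]' 1
python3 - <<'E'
from h import *
delta((.515,-.0755,.2),70)
for n in("top","side"):
    im=eyes.get_image(n); np.savez(f"{n}1.npz",**im); P=cloud(im);Z=P[...,2]
    r=np.hypot(P[...,0]-.515,P[...,1]+.0755); kn=(r<.045)&(Z>.148)&(Z<.17); k=P[kn][:,:2].astype(np.float32)
    if len(k)>20: print(n,cv2.minAreaRect(k),k.mean(0),len(k))
    # rays along lever direction
    d=np.array([np.cos(np.radians(-101.3)),np.sin(np.radians(-101.3))]); a=(P[...,0]-.515)*d[0]+(P[...,1]+.0755)*d[1]; b=-(P[...,0]-.515)*d[1]+(P[...,1]+.0755)*d[0]
    for lo in (.11,.125,.14,.155,.17,.185): 
        m=(abs(b)<.012)&(a>lo)&(a<lo+.012)&(Z>.02)&(Z<.14); print(n,lo,m.sum(),np.median(Z[m]).round(4) if m.any() else None)
im=eyes.get_image("side");cv2.imwrite("pics/s2.png",cv2.resize(im["frame"][180:320,180:380,::-1],None,fx=4,fy=4))
E
```

```text
t: 6.78
position: [0.4665, -0.3139, 0.2349]
ee_rot: [2.43, 1.986, -0.002]
wrist_force: [-0.6, 0.4, -0.6]
width: 0.0855
grip_force: 0.0
[0.811 0.    0.114] [-1.000e-04  5.000e-04 -2.264e-01] t 6.78 p [ 0.4665 -0.3139  0.2349] F [-0.6  0.4 -0.6] w 0.0855 q7 0.55
top ((0.5155056715011597, -0.07507765293121338), (0.0177974421530962, 0.0636725053191185), 70.2347183227539) [ 0.51439905 -0.07483832] 135
top 0.11 20 0.08
top 0.125 19 0.0783
top 0.14 20 0.0761
top 0.155 27 0.0761
top 0.17 27 0.0764
top 0.185 27 0.0744
side ((0.5151130557060242, -0.08228036761283875), (0.0152816167101264, 0.05998479202389717), 79.4184341430664) [ 0.51667124 -0.08252615] 69
side 0.11 19 0.0801
side 0.125 17 0.0776
side 0.14 21 0.0751
side 0.155 21 0.076
side 0.17 26 0.0756
side 0.185 44 0.07
```

View pics/s2.png

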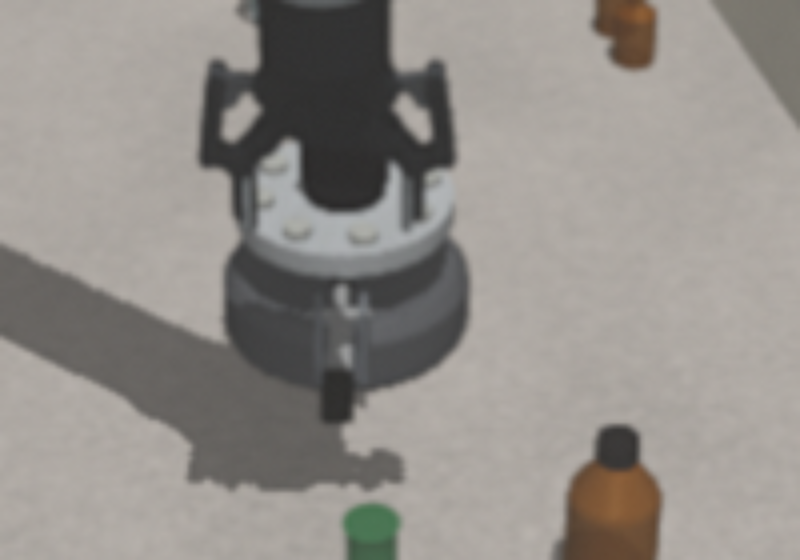

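The lever is down: the bar slopes at about -0.13, which matches 0.58. The knob bar still lies along 160°.

```bash
python3 -m crank '[[0.811,0.0,0,0,0,-0.2264],[0.811,0.0,0,0,0,-0.2264],[0.811,0.0,0,0,0,-0.2264],[0.811,0.0,0,0,0,-0.2264],[0.811,0.0,0,0,0,-0.2264],[0.811,0.0,0,0,0,-0.2264],[0.811,0.0,0,0,0,-0.2264],[0.811,0.0,0,0,0,-0.2264],[0.811,0.0,0,0,0,-0.2264],[0.811,0.0,0,0,0,-0.2264]]' 1
python3 -c "
from h import *
delta((.515,-.075,.131),70.2)"
```

```text
t: 8.18
position: [0.5152, -0.0699, 0.2337]
ee_rot: [-0.538, -3.095, -0.0]
wrist_force: [0.4, -0.6, 0.4]
width: 0.0855
grip_force: 0.0
[-0.005 -0.016  0.342] [-0.     -0.0001  0.0002] t 8.18 p [ 0.5152 -0.0699  0.2337] F [ 0.4 -0.6  0.4] w 0.0855 q7 1.37
```

```bash
python3 -m crank '[[-0.005,-0.016,0.1,0,0,0],[-0.005,-0.016,0.2,0,0,0],[-0.005,-0.016,0.27,0,0,0],[-0.005,-0.016,0.335,0,0,0],[-0.005,-0.016,0.335,0,0,0]]' 1
python3 -m crank '[[0,0,0,0,0,0],[0,0,0,0,0,0],[0,0,0,0,0,0],[0,0,0,0,0,0],[0,0,0,0,0,0],[0,0,0,0,0,0],[0,0,0,0,0,0]]' -1
python3 -c "
from h import *
delta((.515,-.075,.131),70.2)"
```

```text
t: 8.8
position: [0.5141, -0.0752, 0.1323]
ee_rot: [-0.537, -3.092, 0.001]
wrist_force: [0.9, 0.4, 0.6]
width: 0.0854
grip_force: 0.0
t: 9.68
position: [0.5153, -0.0757, 0.1341]
ee_rot: [0.536, 3.095, 0.0]
wrist_force: [-1.6, -0.9, 6.0]
width: 0.017
grip_force: 59.4
[0.002 0.002 0.01 ] [0.0001 0.0001 0.0004] t 9.68 p [ 0.5153 -0.0757  0.1341] F [-1.6 -0.9  6. ] w 0.017 q7 1.43
```

Gripped: opening 17 mm on the 18 mm bar. Now I'll turn it clockwise (+z of the tool) by about 125°.

```bash
python3 -m crank '[[0,0,0,0,0,0.02],[0,0,0,0,0,0.04],[0,0,0,0,0,0.06],[0,0,0,0,0,0.08],[0,0,0,0,0,0.1],[0,0,0,0,0,0.12],[0,0,0,0,0,0.14],[0,0,0,0,0,0.16],[0,0,0,0,0,0.18],[0,0,0,0,0,0.2]]' -1
python3 -c "
from h import *
delta((.515,-.075,.134),-54.8);print(status.read_state()['moment'])"
python3 -m crank '[[0,0,0,0,0,0.02],[0,0,0,0,0,0.04],[0,0,0,0,0,0.06],[0,0,0,0,0,0.08],[0,0,0,0,0,0.1],[0,0,0,0,0,0.12],[0,0,0,0,0,0.14],[0,0,0,0,0,0.15],[0,0,0,0,0,0.15]]' -1
python3 -c "
from h import *
delta((.515,-.075,.134),-54.8);print(status.read_state()['moment'])"
```

```text
t: 10.92
position: [0.5144, -0.0764, 0.1341]
ee_rot: [-2.257, -2.184, 0.001]
wrist_force: [-5.7, -1.5, 10.5]
width: 0.0173
grip_force: 60.1
[0.005 0.002 0.   ] [-1.00e-04  1.00e-04  1.47e-01] t 10.93 p [ 0.5144 -0.0764  0.1341] F [-5.7 -1.5 10.5] w 0.0173 q7 0.33
[-0.47169407  1.20321737  0.20628451]
t: 12.05
position: [0.5135, -0.076, 0.134]
ee_rot: [-3.0, -0.925, 0.004]
wrist_force: [-9.1, -0.3, 15.1]
width: 0.0168
grip_force: 60.9
[ 0.006 -0.     0.   ] [-0.0004  0.0003 -0.0025] t 12.05 p [ 0.5135 -0.076   0.134 ] F [-9.1 -0.3 15.1] w 0.0168 q7 -0.46
[-0.08464101  2.00801215 -0.09627749]
```

```bash
python3 -m crank '[[0,0,0,0,0,0],[0,0,0,0,0,0],[0,0,0,0,0,0],[0,0,0,0,0,0],[0,0,-0.1,0,0,0],[0,0,-0.2,0,0,0],[0,0,-0.33,0,0,0],[0,0,-0.33,0,0,0]]' 1
python3 -c "
from h import *
delta((.4665,-.3139,.2349),-11.3)"
```

```text
t: 13.05
position: [0.5167, -0.076, 0.2349]
ee_rot: [3.001, 0.928, 0.007]
wrist_force: [-0.4, 0.5, -0.9]
width: 0.0854
grip_force: 0.0
[-0.586  0.56  -0.001] [ 0.0006 -0.0005 -0.1231] t 13.05 p [ 0.5167 -0.076   0.2349] F [-0.4  0.5 -0.9] w 0.0854 q7 -0.58
```

```bash
python3 -m crank '[[-0.586,0.56,0,0,0,-0.1231],[-0.586,0.56,0,0,0,-0.1231],[-0.586,0.56,0,0,0,-0.1231],[-0.586,0.56,0,0,0,-0.1231],[-0.586,0.56,0,0,0,-0.1231],[-0.586,0.56,0,0,0,-0.1231],[-0.586,0.56,0,0,0,-0.1231]]' 1
python3 - <<'E'
from h import *
delta((.4797,-.2502,.15),-11.3)
def lever(P):
    Z=P[...,2];d=np.array([np.cos(np.radians(-101.3)),np.sin(np.radians(-101.3))]); a=(P[...,0]-.515)*d[0]+(P[...,1]+.0755)*d[1]; b=-(P[...,0]-.515)*d[1]+(P[...,1]+.0755)*d[0]
    m=(abs(b)<.007)&(a>.11)&(a<.15)&(Z>.02)&(Z<.14); return np.polyfit(a[m],Z[m],1)
new=eyes.get_image("top"); np.savez("top2.npz",**new)
for im in (dict(np.load("top0.npz")),dict(np.load("top1.npz")),new):
    P=cloud(im);Z=P[...,2]; x=P[...,0]-.515;y=P[...,1]+.0755; r=np.hypot(x,y)
    k=P[(r<.045)&(Z>.146)&(Z<.175)][:,:2].astype(np.float32); w,v=np.linalg.eigh(np.cov(k.T))
    cap=(r<.078)&(r>.045)&(Z>.1185)&(Z<.13)
    ph=np.degrees(np.angle(np.exp(8j*np.arctan2(y[cap],x[cap])).sum()))/8
    print("knob",np.degrees(np.arctan2(v[1,1],v[0,1])),len(k),"caps phase",ph,cap.sum(),abs(np.exp(8j*np.arctan2(y[cap],x[cap])).mean()),"lever",lever(P))
ims=[dict(np.load(f"top{i}.npz"))["frame"][185:265,265:385,::-1] for i in (0,2)]
cv2.imwrite("pics/c.png",cv2.resize(np.hstack(ims),None,fx=3.3,fy=3.3,interpolation=cv2.INTER_CUBIC))
E
```

```text
t: 13.92
position: [0.4652, -0.3123, 0.2318]
ee_rot: [-2.429, -1.99, -0.0]
wrist_force: [-0.5, 0.4, -0.4]
width: 0.0853
grip_force: 0.0
[0.212 0.007 0.273] [-0.0001 -0.0001 -0.0001] t 13.93 p [ 0.4652 -0.3123  0.2318] F [-0.5  0.4 -0.4] w 0.0853 q7 0.61
knob 159.98188780427526 134 caps phase 2.9625919840067914 415 0.4223268290513257 lever [0.43283409 0.04187656]
knob 160.31049527291552 135 caps phase 2.5526390945242996 432 0.4490585696728195 lever [-0.15567239  0.09830713]
knob -145.74527269057972 143 caps phase 2.931144081707369 433 0.44969337278114085 lever [-0.13677131  0.09585567]
```

View pics/c.png

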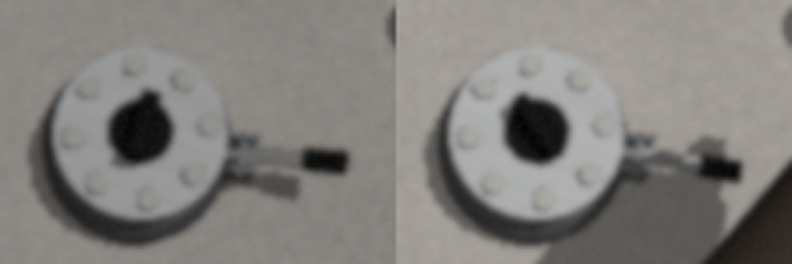

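The bar went from 160° to 34°, so the knob has turned about 126° clockwise. The caps haven't moved and the lever is still down, so next I'll pinch the lever and raise it.

```bash
python3 -m crank '[[0.212,0.007,0.1,0,0,0],[0.212,0.007,0.2,0,0,0],[0.212,0.007,0.35,0,0,0],[0.212,0.007,0.5,0,0,0],[0.212,0.007,0.6,0,0,0],[0.212,0.007,0.63,0,0,0],[0.212,0.007,0.63,0,0,0]]' 1
python3 -m crank '[[0,0,0,0,0,0],[0,0,0,0,0,0],[0,0,0,0,0,0],[0,0,0,0,0,0],[0,0,0,0,0,0],[0,0,0,0,0,0]]' -1
python3 -c "
from h import *
delta((.4797,-.2502,.042),-11.3)"
```

```text
t: 14.85
position: [0.4797, -0.251, 0.0436]
ee_rot: [-2.429, -1.992, 0.0]
wrist_force: [-0.1, -0.3, 0.5]
width: 0.0849
grip_force: 0.0
t: 15.6
position: [0.4792, -0.2515, 0.0439]
ee_rot: [-2.429, -1.991, -0.001]
wrist_force: [-1.9, 0.3, 5.8]
width: 0.0214
grip_force: 60.1
[0.004 0.001 0.006] [-0.     -0.0001 -0.0001] t 15.6 p [ 0.4792 -0.2515  0.0439] F [-1.9  0.3  5.8] w 0.0214 q7 0.68
```

```bash
python3 -m crank '[[-0.002,0,-0.025,0,0,0],[-0.002,0,-0.05,0,0,0],[0.001,0,-0.075,0,0,0],[0.007,0,-0.1,0,0,0],[0.014,0,-0.125,0,0,0],[0.023,0,-0.145,0,0,0],[0.025,0,-0.158,0,0,0],[0.026,0,-0.165,0,0,0],[0.026,0,-0.165,0,0,0]]' -1
python3 -c "
from h import *
delta((.4809,-.2435,.0909),-11.3)"
```

```text
t: 16.73
position: [0.4809, -0.2427, 0.0929]
ee_rot: [-2.427, -1.991, -0.001]
wrist_force: [-0.6, 2.5, -6.9]
width: 0.0205
grip_force: 60.0
[-0.002  0.001  0.007] [-0.0002 -0.0003  0.0001] t 16.73 p [ 0.4809 -0.2427  0.0929] F [-0.6  2.5 -6.9] w 0.0205 q7 0.61
```

```bash
python3 -m crank '[[0.002,0,-0.01,0,0,0],[0.004,0,-0.02,0,0,0],[0.004,0,-0.02,0,0,0],[0.004,0,-0.02,0,0,0]]' -1
python3 -c "
from h import *
delta((.4809,-.2435,.0909),-11.3)"
```

```text
t: 17.23
position: [0.4807, -0.2417, 0.0958]
ee_rot: [-2.428, -1.991, 0.004]
wrist_force: [11.0, -4.8, -50.5]
width: 0.0208
grip_force: 64.5
[-0.006  0.002  0.016] [-0.0004  0.0002  0.    ] t 17.23 p [ 0.4807 -0.2417  0.0958] F [ 11.   -4.8 -50.5] w 0.0208 q7 0.6
```

```bash
python3 -m crank '[[0,0,0,0,0,0],[0,0,0,0,0,0],[0,0,0,0,0,0],[0,0,0,0,0,0],[0,0,-0.1,0,0,0],[0,0,-0.3,0,0,0],[0,0,-0.5,0,0,0],[-0.2,0,-0.5,0,0,0],[-0.2,0,-0.5,0,0,0]]' 1
python3 - <<'E'
from h import *
delta((.4809,-.2435,.0909),-11.3)
for n in ("top","side"):
    new=eyes.get_image(n); np.savez(n+"3.npz",**new)
    for im in (dict(np.load(n+"0.npz")),new):
        P=cloud(im);Z=P[...,2];d=np.array([np.cos(np.radians(-101.3)),np.sin(np.radians(-101.3))]); a=(P[...,0]-.515)*d[0]+(P[...,1]+.0755)*d[1]; b=-(P[...,0]-.515)*d[1]+(P[...,1]+.0755)*d[0]
        m=(abs(b)<.007)&(a>.115)&(a<.15)&(Z>.02)&(Z<.14); g=(abs(b)<.008)&(a>.155)&(a<.18)&(Z>.02)&(Z<.14); k=(np.hypot(a,b)<.045)&(Z>.146)&(Z<.175); q=P[k][:,:2]
        print(n,np.polyfit(a[m],Z[m],1) if m.sum()>5 else None, np.median(Z[g]) if g.any() else None)
        if len(q)>50: w,v=np.linalg.eigh(np.cov(q.T));print(np.degrees(np.arctan2(v[1,1],v[0,1])))
cv2.imwrite("pics/f.png",new["frame"][...,::-1])
E
```

```text
t: 18.35
position: [0.4676, -0.3061, 0.2506]
ee_rot: [2.433, 1.982, -0.0]
wrist_force: [-0.3, 0.8, -0.1]
width: 0.0856
grip_force: 0.0
[ 0.215 -0.     0.532] [ 0.0004  0.0004 -0.001 ] t 18.35 p [ 0.4676 -0.3061  0.2506] F [-0.3  0.8 -0.1] w 0.0856 q7 0.58
top [0.46736075 0.03710606] 0.1169952848842244
159.98188629715509
top [0.48303983 0.03578223] 0.1197065901196761
-145.23651015638885
side [0.51464872 0.03216929] 0.11847481650173186
163.05553317862433
side [0.53310122 0.03048192] 0.12106525328954099
-146.6041526589138
```

View pics/f.png

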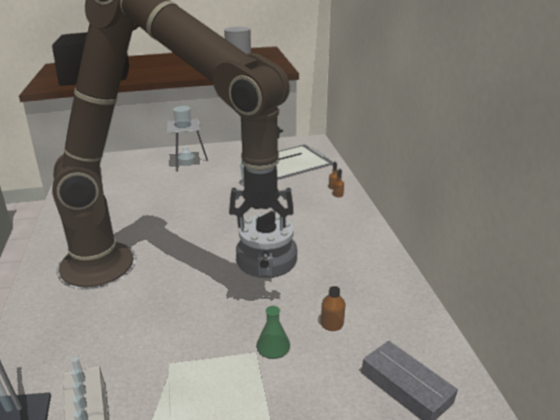

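The lever is back up, slightly above where it started. The flask (272,332), reagent (333,309) and beaker haven't moved, and the gripper is clear.

```bash
python3 -c "
from rig import robot
print(robot.hand_in())"
```

```text
the job is handed in; nothing more can be done
None
```

The job is done and handed in: I locked the brake, loosened the knob about 126° clockwise without the rotor moving, flicked the lever fully up again and left the glassware where it stood, in about 18 s of robot time.

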